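# Third hand at the screwing station

## Robot

A 6-joint arm with a two-finger parallel gripper is mounted at the origin on the work surface. World frame = base frame: x ahead of the robot, y to its left, z up, the work surface at z = 0. Lengths are in m, angles in rad, forces in N, time in s.
With the tool pointing down it reaches from about 0.25 to 0.725 m from the base axis. Payload 4 kg.
Tool frame: the origin (TCP) lies midway between the tips of the shut fingers; the grasp point (between the pads) lies 19 mm behind it; z points along the fingers, x is the direction in which the jaws open and shut, and the axes are right-handed (so a half turn about z gives the same grasp; the last joint's range is limited). The gripper opens to 85 mm and grips with 20 to 120 N. Pads are 22 mm wide; open, the fingers measure 114 mm over their backs; the gripper's body (76 mm by 85 mm) begins 54 mm behind the grasp point. The pads swing forward as they close: fully open they stand 13 mm farther back than shut.
Start: joints at [-1.338, 0.241, 0.005, 1.335, 0, 1.571], TCP at [0.115, -0.487, 0.231] pointing down, gripper open.
Joint ranges: [-2.72, 2.72], [-1.05, 1.87], [-1.09, 1.28], [-1.99, 2.15], [-1.42, 1.44], [-3.14, 3.14]. Speed limits (rad/s): [2.79, 2.79, 3.14, 3.14, 3.14, 3.14].

## Interface

Orientations are given as a unit quaternion [x, y, z, w].
In Python, from workcell import bot, vision, ticket gives the robot as it stands.
- The arm moves only by the tool play_rows, never from a script. Its argument "deltas" is one flat list of numbers, 5 for each row, row after row: the opening, from 0 (shut) to 1 (fully open), then the shift along the tool's x, y, z in units of 60 mm (1.0 is 60 mm), then the turn about the tool's z in degrees. A call has 1 to 12 rows; each row shifts and turns the pose as measured when the row begins, along the tool's axes as they then stand; what a row does not reach is not made up. A row lasts 1/8 s, in which the tool goes at most 62.5 mm and 10.7 degrees, less where a joint would pass 70% of its speed; a pose out of reach is approached as far as the arm can. A call is refused whole if a number of a shift passes 1 or a number of a turn 10.7, either way. A call with a gripper value outside its range is refused whole. The fingers move at their own pace and stop on an object; the grip force is fixed at half the most. Time passes only in rows, so rows that do not move let the fingers close. It gives the time, the measured TCP pose, the force and the opening at its end, in the units of the state.
- bot.get_obs(): the state, without advancing time (a new reading comes with each control period).
- vision.camera(name): name is "scene" or "top"; returns a dict with "color" (480x640x3 uint8, blue, green, red), "intrinsics" (3x3 intrinsics, pixels), "rvec" (rotation vector, rad) and "tvec" (3), from world to camera coordinates, as OpenCV has them. Camera axes: x right, y down, z forward; pixel columns grow to the right and rows downward; lengths in m; the calibration is good to about 2 mm. A picture is of the moment at which its call begins. There is no depth.
- ticket.job_done(): hands the job in, once; it reports no verdict.
The state is a dict: "clock": time; "joint_pos": joint angles; "joint_vel": joint speeds; "tau": joint torques, N m; "eef_pos": TCP position; "tool_rot": TCP orientation; "ft_force": force on the tool from outside, world axes, zero at the start; "ft_torque": the same for the moment, N m; "grip_width": finger opening in m.
Only numpy, scipy, OpenCV 4.12 (cv2) and the standard library are available. Lean on these libraries where they do the work, as an engineer would, in place of code of your own. Each camera call takes 0.05 s, during which the arm holds its last target. There are 200 camera calls.

## Task

Slide the movable jaw of the holding fixture well back so that its lip is clear of the grooved wooden rail, and lift the rail out by one of its ends. Then act as a third hand: carry the rail, level and groove up, to the screwing station and press its free end squarely against the sprung side panel, centred on the pilot hole, until the panel's front face stands midway between the two dark lines on the base (a steady push of about 10 N), never ramming the panel to the back. Finish while still holding the rail there in the gripper, clear of the bench, for a colleague to screw it; do not let go, and leave the other things on the bench where they are.

Things in the scene. Friction and masses are not known exactly. Their poses are not given: they have to be found in the camera images.
- rail: Pale maple rail, 160 long (x) x 38 wide (y) x 45 high (z) mm, 0.2 kg, a groove 8 wide and 10 deep along its top; both ends alike. Origin at its centre, z up. Starts in the fixture, along the fixture's x, middles within 10 mm, underside 20 mm and top 65 mm above the bench; both ends stick out 40 mm or more past the fixture's base, free to be gripped from above across the 38 mm width.
- fixture: Wooden slide-jaw fixture fixed to the bench. Origin on the bench under the rail's centre line; x along the rail, roughly away from the robot; y from the fixed to the movable jaw. Base 60 (x) x 185 (y -55 to +130) x 20 mm high. Fixed jaw at y -45.5 to -19.5 mm, 50 long in x, 62 high, no lip.
- jaw (a joint): Movable jaw, in m: 0 = closed on the rail (start 0 to 0.004), 0.045 = fully open. Slides along the fixture's +y and stays where left (about 4 N friction). 50 mm long in x, 30 thick in y, 74 high, with a steel lip reaching 10 mm over the rail's top when closed; beyond 0.030 it is well clear.
- jaw_post (a point): Centre of the top of the upright round steel post on the movable jaw, 18 mm in diameter, standing from 74 to 120 mm above the bench, 15 mm behind the jaw's face; pinch it from above or push it along the fixture's +y to slide the jaw.
- station: Screwing station fixed to the bench. Origin on the bench under the panel's front face at rest; x points into the panel (the way to push, roughly away from the robot). White laminate base 16 mm high, x -30 to +160, y -85 to +85 mm; a back block 91 mm high and two spring sleeves stand behind the panel. Two dark lines across each side margin of the base at x = 10 and 22 mm.
- panel (a joint): How far the sprung panel is pushed back along the station's +x, in m: 0 = at rest, 0.040 = end of travel. Springs 600 N/m, no preload (10 N at 0.0165). Its front face is midway between the lines at 0.016. Maple panel 130 wide, 18 thick, from 18 to 118 mm above the bench.
- pilot_hole (a point): Mouth of the 7 mm pilot hole in the panel's front face, mid-width, 70 mm above the bench; moves with the panel, axes as the station's. The rail's centre line must meet it: the held rail's centre is then 70 mm above the bench and 80 mm in front of the panel.

How it is judged:
On the way, in this order (a step that is already met when the one before it is completed fails the run):
1. the movable jaw is slid back clear of the rail while the rail still lies in the fixture (value of joint jaw above 0.025 m and z of rail in the frame of fixture below 0.055 m), for 0.2 s.
2. the rail is lifted out of the fixture in the gripper (height (world z) of rail above 0.062 m and contact force between rail and the fingers above 1 N and contact force between rail and fixture below 0.1 N), for 0.2 s.
At the end, for the whole second after the job is handed in: For the last second the gripper alone holds the rail still, level and square to the panel (0.12 rad), its centre line within 10 mm of the pilot hole, pressing with 4.5 to 15.5 N so that the panel stands 9 to 23 mm back; the robot does not touch the station (value of joint panel between 0.009 and 0.023 m and contact force between rail and station between 4.5 and 15.5 N and y of rail in the frame of pilot_hole between -0.01 and 0.01 m and z of rail in the frame of pilot_hole between -0.01 and 0.01 m and x of rail in the frame of pilot_hole between -0.09 and -0.07 m and angle between the x axis of rail and the x axis of pilot_hole, either way round below 0.12 rad and angle between rail's own z axis and vertical below 0.12 rad and contact force between rail and the fingers above 2 N and contact force between rail and fixture below 0.1 N and contact force between each of the arm, the fingers and station below 0.5 N and linear speed of rail below 0.02 m/s); the arm keeps its last pose, push and grip.
It fails at once if the panel is rammed towards the end of its travel (beyond 32 mm, 19 N) (value of joint panel above 0.032 m).
It fails at once if another thing on the bench is shifted by more than 30 mm (distance of any of mallet, glue, offcut, tape, screwcup, ear_defenders, driver from where it was at the start of the episode above 0.03 m).
It also fails if it takes over 48 s, if anything falls off the work surface, if the arm or the gripper's body presses on something with over 40 N, if the wrist force passes 120 N, or if a joint passes its speed limit or range.

## Working session

There is one attempt and no reset: what is moved stays moved. The work goes in short steps, Python scripts to look and compute and a tool call to move; the robot and the scene stay as the last step left them, time stands still between calls to the robot, and variables do not carry over. Pictures are saved under pics/ and viewed, about 8 in all and at most 12, crops included, and the job is handed in when it is done.

Besides the shell and the picture viewer there is one more tool, called as name(argument=value, ...), one argument or row to a line, values as JSON. play_rows: Moves the arm, as the interface text tells. Its arguments: {"type":"object","properties":{"deltas":{"type":"array"}},"required":["deltas"]}

```bash
mkdir -p pics; ls
python3 - <<'E'
from workcell import bot,vision
import cv2
for n in("scene","top"):
    c=vision.camera(n); cv2.imwrite(f"pics/{n}0.png",c["color"]); print(n,c["intrinsics"],c["rvec"],c["tvec"])
o=bot.get_obs(); print({k:o[k] for k in("clock","eef_pos","tool_rot","ft_force","grip_width")})
E
```

```text
pics
scene [[464.89544049   0.         316.5671515 ]
 [  0.         464.89544049 237.53458693]
 [  0.           0.           1.        ]] [ 1.08227307  2.54828929 -0.86770156] [ 0.40907295 -0.26448865  1.16490762]
top [[493.53578465   0.         328.05191846]
 [  0.         493.53578465 235.61175297]
 [  0.           0.           1.        ]] [ 2.19251507 -2.15005634  0.05138726] [0.00833703 0.58780449 0.76876901]
{'clock': 0.1, 'eef_pos': array([ 0.11522127, -0.48595852,  0.23048372]), 'tool_rot': array([ 7.84445017e-01, -6.20197618e-01, -7.57795817e-04, -5.96444368e-04]), 'ft_force': array([1.47280215, 0.06354734, 0.07863633]), 'grip_width': 0.08522273762915461}
```

View pics/scene0.png

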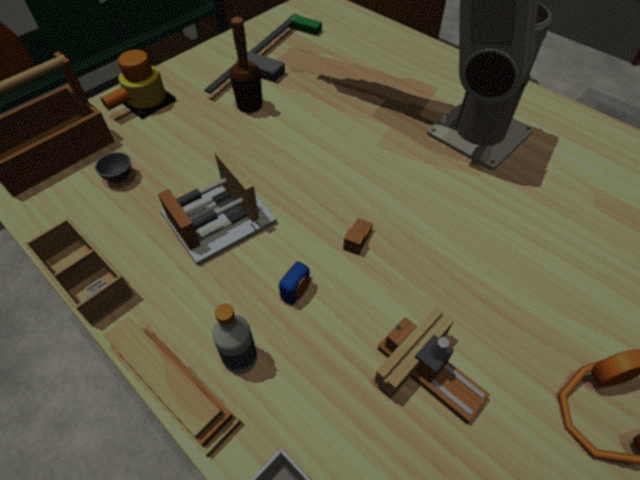

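View pics/top0.png

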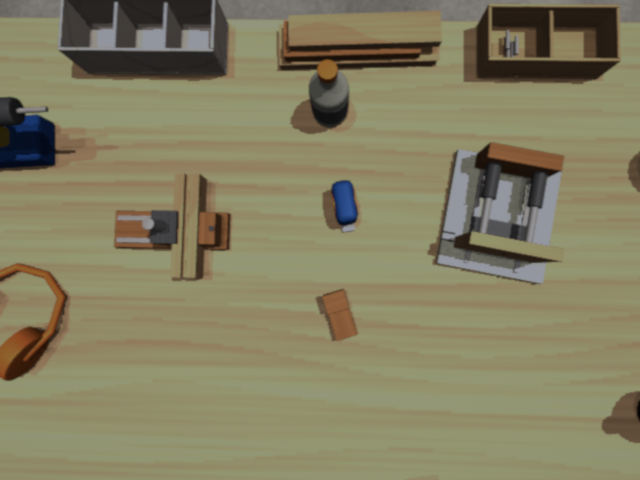

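The scene picture shows the fixture with the rail near (415,350) and the jaw post at (445,345), and the station near (215,215). In the top picture, the rail runs from (188,175) to (185,278), the post is at (147,224), and the station is centred at about (500,215). Glue, tape and the offcut lie between them.

```bash
cat > h.py <<'E'
import numpy as np,cv2
from workcell import bot,vision
def cam(n):
    c=vision.camera(n); return c
def ray(c,uv,z):
    R=cv2.Rodrigues(np.array(c["rvec"],float))[0]; t=np.array(c["tvec"],float).ravel()
    o=-R.T@t; d=R.T@np.linalg.inv(c["intrinsics"])@np.array([uv[0],uv[1],1.])
    return o+d*(z-o[2])/d[2]
def proj(c,p):
    return cv2.projectPoints(np.array(p,float).reshape(-1,3),np.array(c["rvec"],float),np.array(c["tvec"],float),np.array(c["intrinsics"],float),None)[0].reshape(-1,2)
E
python3 - <<'E'
from h import *
c=cam("top"); im=c["color"]
a=cv2.resize(im[160:290,105:235],(400,400),interpolation=cv2.INTER_CUBIC)
b=cv2.resize(im[135:295,425:585],(400,400),interpolation=cv2.INTER_CUBIC)
cv2.imwrite("pics/crop1.png",np.clip(np.hstack([a,b])*1.4,0,255).astype(np.uint8))
for uv,z in [((188,175),.065),((186,278),.065),((147,224),.12),((500,215),.016)]: print(ray(c,uv,z))
E
```

```text
[0.67385956 0.23614973 0.065     ]
[0.51595557 0.23264382 0.065     ]
[0.59205336 0.27426378 0.12      ]
[ 0.62623724 -0.25522154  0.016     ]
```

View pics/crop1.png

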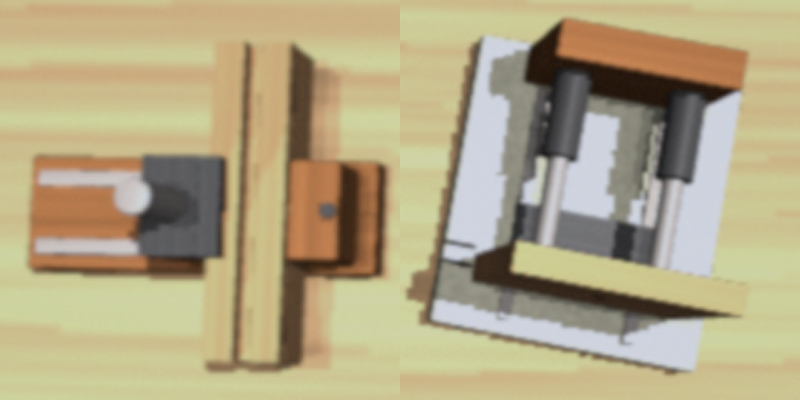

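The crop shows the rail's top corners at (216,43), (291,43), (205,362) and (277,366). The post top is at (132,195). On the right, the station base corners are at (483,37), (430,320) and (692,372), and the panel's top front edge runs from (512,275) to (742,316).

Run:
```python
from h import *
c=cam("top")
F=lambda u,v:(105+u/3.077,160+v/3.077); S=lambda u,v:(425+(u-400)/2.5,135+v/2.5)
r=[ray(c,F(*p),.065)[:2] for p in[(216,43),(291,43),(205,362),(277,366)]]
print("rail",np.round(r,4)); r=np.array(r)
far=(r[0]+r[1])/2;near=(r[2]+r[3])/2;d=far-near
print("ctr",r.mean(0),"len",np.linalg.norm(d),"w",np.linalg.norm(r[0]-r[1]),np.linalg.norm(r[2]-r[3]),"yaw deg",np.degrees(np.arctan2(d[1],d[0])))
b=np.array([ray(c,F(*p),.02)[:2] for p in[(33,157),(30,268),(383,163),(380,275)]]);print("fix base",b.round(4))
yy=(b[0]+b[1])/2-(b[2]+b[3])/2; print("fix len",np.linalg.norm(yy),"y axis deg",np.degrees(np.arctan2(yy[1],yy[0])))
print("post",ray(c,F(132,195),.12))
s=np.array([ray(c,S(*p),.016)[:2] for p in[(483,37),(430,320),(692,372)]]);print("base",s.round(4))
e=s[0]-s[1];f=s[2]-s[1];print(np.linalg.norm(e),np.linalg.norm(f),np.degrees(np.arctan2(e[1],e[0])),np.degrees(np.arctan2(f[1],f[0])))
p=np.array([ray(c,S(*q),.118)[:2] for q in[(512,275),(742,316),(518,240),(747,283)]]);print("panel",p.round(4))
g=p[1]-p[0];print("w",np.linalg.norm(g),"mid",(p[0]+p[1])/2,"normal deg",np.degrees(np.arctan2(g[1],g[0]))+90, "thick",np.linalg.norm(p[2]-p[0]))
u=e/np.linalg.norm(e); v=f/np.linalg.norm(f)
print("panel mid from base:",s[1]+.03*u+.085*v)
```

```text
rail [[0.6751 0.2561]
 [0.6757 0.2183]
 [0.516  0.2546]
 [0.5148 0.2188]]
ctr [0.59543178 0.236953  ] len 0.16001874032457344 w 0.03780738175896446 0.035834679612584616 yaw deg 0.1634382066856917
fix base [[0.6214 0.3667]
 [0.5626 0.3652]
 [0.6214 0.1803]
 [0.5625 0.1798]]
fix len 0.1859133947612991 y axis deg 89.99227630435522
post [0.59296831 0.27301958 0.12      ]
base [[ 0.7315 -0.1885]
 [ 0.5473 -0.155 ]
 [ 0.5177 -0.3203]]
0.18723721713198793 0.16793832441857465 -10.286659862679626 -100.15538757120225
panel [[ 0.571  -0.1807]
 [ 0.5507 -0.3071]
 [ 0.5907 -0.184 ]
 [ 0.5691 -0.3101]]
w 0.1280512849612104 mid [ 0.56087533 -0.24387393] normal deg -9.130315138945733 thick 0.01992951130374274
panel mid from base: [ 0.56184884 -0.2440635 ]
```

```bash
cat >> h.py <<'E'
from scipy.spatial.transform import Rotation as Rn
def plan(tgt,yaw,op,step=.054,turn=10.,n=None):
    o=bot.get_obs(); p=np.array(o["eef_pos"]); R=Rn.from_quat(o["tool_rot"]); M=R.as_matrix()
    y0=np.degrees(np.arctan2(M[1,0],M[0,0])); dy=yaw-y0
    k=n or max(1,int(np.ceil(max(np.linalg.norm(tgt-p)/step,abs(dy)/turn))))
    d=(np.array(tgt)-p)/k; out=[]
    for i in range(min(k,12)):
        s=R.as_matrix().T@d/.06
        out+=[op,*s.round(3),round(-dy/k,2)]; R=R*Rn.from_euler("z",-dy/k,degrees=True)
    print("t",round(o["clock"],2),"p",p.round(4),"yaw",y0.round(2),"tilt",np.degrees(np.arccos(-M[2,2])).round(2),"F",np.round(o["ft_force"],1),"w",round(o["grip_width"],4),"q",np.round(o["joint_pos"],2),"k",k)
    print([float(x) for x in out])
E
python3 -c "
from h import *
plan(np.array([.593,.273,.20]),90,1.0)"
```

```text
t 0.2 p [ 0.1153 -0.4861  0.2307] yaw -76.66 tilt 0.08 F [ 0.4 -0.2  0.2] w 0.0858 q [-1.34  0.24  0.    1.34  0.    1.57] k 17
[1.0, -0.616, -0.627, 0.031, -9.8, 1.0, -0.5, -0.723, 0.031, -9.8, 1.0, -0.37, -0.798, 0.031, -9.8, 1.0, -0.229, -0.849, 0.031, -9.8, 1.0, -0.081, -0.876, 0.031, -9.8, 1.0, 0.07, -0.877, 0.031, -9.8, 1.0, 0.218, -0.852, 0.031, -9.8, 1.0, 0.36, -0.802, 0.031, -9.8, 1.0, 0.491, -0.729, 0.031, -9.8, 1.0, 0.608, -0.635, 0.031, -9.8, 1.0, 0.707, -0.522, 0.031, -9.8, 1.0, 0.786, -0.394, 0.031, -9.8]
```

play_rows(
  deltas=[1.0,-0.62,-0.63,0.03,-9.8,1.0,-0.5,-0.72,0.03,-9.8,1.0,-0.37,-0.8,0.03,-9.8,1.0,-0.23,-0.85,0.03,-9.8,1.0,-0.08,-0.88,0.03,-9.8,1.0,0.07,-0.88,0.03,-9.8,1.0,0.22,-0.85,0.03,-9.8,1.0,0.36,-0.8,0.03,-9.8,1.0,0.49,-0.73,0.03,-9.8,1.0,0.61,-0.64,0.03,-9.8,1.0,0.71,-0.52,0.03,-9.8,1.0,0.79,-0.39,0.03,-9.8],
)

```text
clock: 1.7
eef_pos: [0.4467, 0.0731, 0.2087]
tool_rot: [0.926, 0.378, 0.002, 0.001]
ft_force: [0.3, -1.0, 0.7]
grip_width: 0.0853
```

```bash
python3 -c "
from h import *
plan(np.array([.593,.273,.18]),90,1.0)"
```

```text
t 1.7 p [0.4467 0.0731 0.2087] yaw 44.38 tilt 0.31 F [ 0.3 -1.   0.7] w 0.0853 q [ 0.16  0.16 -0.16  1.25 -0.    0.96] k 5
[1.0, 0.814, -0.136, 0.098, -9.12, 1.0, 0.825, -0.005, 0.098, -9.12, 1.0, 0.816, 0.126, 0.098, -9.12, 1.0, 0.785, 0.254, 0.098, -9.12, 1.0, 0.735, 0.375, 0.098, -9.12]
```

play_rows(
  deltas=[1.0,0.81,-0.14,0.1,-9.1,1.0,0.83,0,0.1,-9.1,1.0,0.82,0.13,0.1,-9.1,1.0,0.79,0.25,0.1,-9.1,1.0,0.74,0.38,0.1,-9.1,1,0,0,0,0],
)

```text
clock: 2.45
eef_pos: [0.595, 0.2862, 0.1739]
tool_rot: [0.696, 0.718, -0.0, 0.002]
ft_force: [-0.4, -0.2, -0.7]
grip_width: 0.0855
```

```bash
python3 -c "
from h import *
plan(np.array([.593,.273,.092]),90,1.0)"
```

```text
t 2.45 p [0.595  0.2862 0.1739] yaw 91.78 tilt 0.23 F [-0.4 -0.2 -0.7] w 0.0855 q [ 0.45  0.59  0.39  1.37 -0.    0.42] k 2
[1.0, -0.107, -0.022, 0.683, 0.89, 1.0, -0.108, -0.02, 0.683, 0.89]
```

play_rows(
  deltas=[1.0,-0.21,-0.03,0.3,1.8,1.0,0,0,0.55,0,1,0,0,0.5,0,1,0,0,0,0],
)

```text
clock: 2.95
eef_pos: [0.5923, 0.2709, 0.0911]
tool_rot: [0.709, 0.705, -0.001, 0.002]
ft_force: [-0.9, 0.2, 0.1]
grip_width: 0.0855
```

```bash
python3 -c "
from h import *
plan(np.array([.593,.273,.092]),90,0.0)"
```

```text
t 2.95 p [0.5923 0.2709 0.0911] yaw 89.69 tilt 0.29 F [-0.9  0.2  0.1] w 0.0855 q [ 0.43  0.62  0.22  1.17 -0.    0.44] k 1
[0.0, 0.036, 0.012, -0.016, -0.31]
```

Now close on the post.

play_rows(
  deltas=[0,0,0,0,0,0,0,0,0,0,0,0,0,0,0,0,0,0,0,0,0,0,0,0,0,0,0,0,0,0],
)

```text
clock: 3.7
eef_pos: [0.5944, 0.2738, 0.0967]
tool_rot: [0.709, 0.705, 0.004, 0.002]
ft_force: [-0.3, 0.6, -2.2]
grip_width: 0.0161
```

play_rows(
  deltas=[0,0.12,0,0,0,0,0.12,0,0,0,0,0.12,0,0,0,0,0.12,0,0,0,0,0.12,0,0,0],
)

```text
clock: 4.32
eef_pos: [0.5943, 0.3077, 0.0967]
tool_rot: [0.71, 0.704, 0.001, 0.004]
ft_force: [-0.9, -4.6, 0.1]
grip_width: 0.016
```

play_rows(
  deltas=[0,0.03,0,0,0,1,0,0,0,0,1,0,0,0,0,1,0,0,0,0,1,0,0,0,0,1,0,0,-0.6,0,1,0,0,-0.8,0,1,0,0,0,0],
)

```text
clock: 5.32
eef_pos: [0.594, 0.3139, 0.1833]
tool_rot: [0.709, 0.705, 0.004, 0.002]
ft_force: [0.6, -0.7, -0.7]
grip_width: 0.0855
```

```bash
python3 -c "
from h import *
c=cam('top'); im=c['color']
cv2.imwrite('pics/top2.png',np.clip(cv2.resize(im[140:310,80:280],(800,680)[:2],interpolation=cv2.INTER_CUBIC)[:600]*1.4,0,255).astype(np.uint8))
plan(np.array([.537,.237,.15]),90,1.0)"
```

```text
t 5.38 p [0.5927 0.3132 0.1804] yaw 89.67 tilt 0.19 F [-0.1 -0.1 -0.9] w 0.0854 q [ 0.49  0.61  0.43  1.39 -0.    0.49] k 2
[1.0, -0.638, -0.461, 0.252, -0.16, 1.0, -0.637, -0.463, 0.252, -0.16]
```

View pics/top2.png

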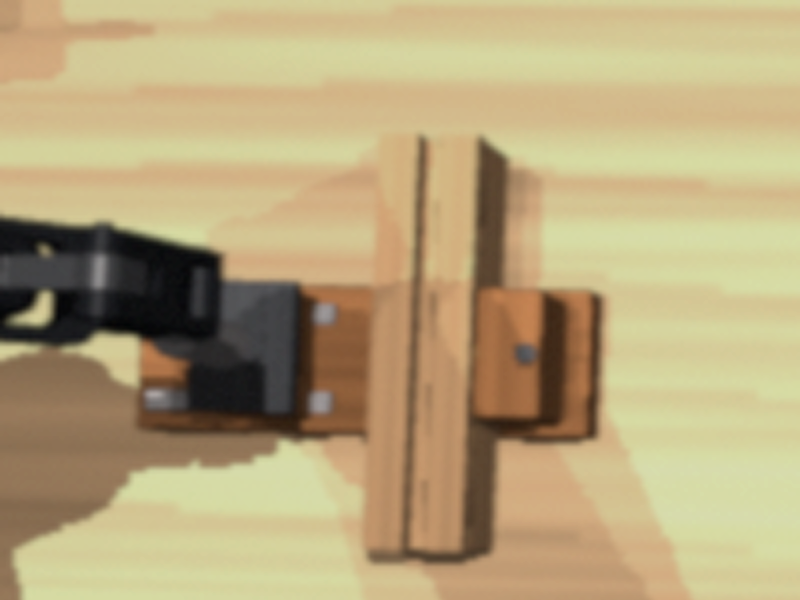

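The jaw now stands about 38 mm open and its lip is clear: its edge is at x≈300 and the rail's edge at x≈375. The rail has not moved, with its near end at (420,555).

play_rows(
  deltas=[1.0,-0.64,-0.46,0.25,0,1.0,-0.64,-0.46,0.25,0,1,0,0,0,0],
)

```text
clock: 5.75
eef_pos: [0.5315, 0.2335, 0.1424]
tool_rot: [0.709, 0.705, -0.004, -0.001]
ft_force: [1.3, -0.0, 0.6]
grip_width: 0.0857
```

```bash
python3 -c "
from h import *
plan(np.array([.5375,.237,.021]),90.1,1.0)"
```

```text
t 5.75 p [0.5315 0.2335 0.1424] yaw 89.72 tilt 0.45 F [ 1.3 -0.   0.6] w 0.0857 q [ 0.41  0.45  0.08  1.2  -0.    0.42] k 3
[1.0, 0.022, 0.038, 0.674, -0.13, 1.0, 0.022, 0.038, 0.674, -0.13, 1.0, 0.022, 0.038, 0.674, -0.13]
```

play_rows(
  deltas=[1,0.06,0.1,0.5,-0.4,1,0,0,0.6,0,1,0,0,0.6,0,1,0,0,0.2,0,1,0,0,0,0],
)

```text
clock: 6.38
eef_pos: [0.539, 0.2386, 0.0244]
tool_rot: [0.706, 0.708, -0.002, -0.001]
ft_force: [-0.0, 1.3, 0.6]
grip_width: 0.0857
```

```bash
python3 -c "
from h import *
plan(np.array([.5375,.237,.021]),90.1,1.0)"
```

```text
t 6.38 p [0.539  0.2386 0.0244] yaw 90.13 tilt 0.29 F [-0.   1.3  0.6] w 0.0857 q [ 0.42  0.58 -0.05  0.95  0.    0.41] k 1
[1.0, -0.027, -0.025, 0.057, 0.03]
```

play_rows(
  deltas=[1,-0.02,-0.02,0.08,0,0,0,0,0,0,0,0,0,0,0,0,0,0,0,0,0,0,0,0,0,0,0,0,0,0],
)

```text
clock: 7.12
eef_pos: [0.5404, 0.2389, 0.0235]
tool_rot: [0.706, 0.708, 0.001, -0.0]
ft_force: [1.1, 0.1, -0.4]
grip_width: 0.0373
```

play_rows(
  deltas=[0,0,0,-0.15,0,0,0,0,-0.3,0,0,0,0,-0.4,0,0,0,0,-0.5,0,0,0,0,-0.4,0,0,0,0,-0.1,0,0,0,0,0,0],
)

```text
clock: 8.0
eef_pos: [0.5382, 0.2383, 0.1373]
tool_rot: [0.706, 0.708, -0.001, -0.002]
ft_force: [-0.1, 1.1, -2.6]
grip_width: 0.0377
```

```bash
python3 -c "
from h import *
c=cam('scene'); cv2.imwrite('pics/lift.png',np.clip(cv2.resize(c['color'][180:440,280:600],(800,650),interpolation=cv2.INTER_CUBIC)[:600]*1.4,0,255).astype(np.uint8))
plan(np.array([.40,-.215,.14]),80,0.0)"
```

```text
t 8.05 p [0.538  0.2382 0.1369] yaw 90.17 tilt 0.27 F [-0.4 -0.3 -2.5] w 0.0372 q [0.42 0.47 0.09 1.19 0.   0.41] k 9
[0.0, -0.839, -0.258, -0.005, 1.13, 0.0, -0.843, -0.242, -0.005, 1.13, 0.0, -0.848, -0.225, -0.005, 1.13, 0.0, -0.852, -0.208, -0.005, 1.13, 0.0, -0.856, -0.191, -0.005, 1.13, 0.0, -0.86, -0.174, -0.005, 1.13, 0.0, -0.863, -0.157, -0.005, 1.13, 0.0, -0.866, -0.14, -0.005, 1.13, 0.0, -0.869, -0.123, -0.005, 1.13]
```

View pics/lift.png

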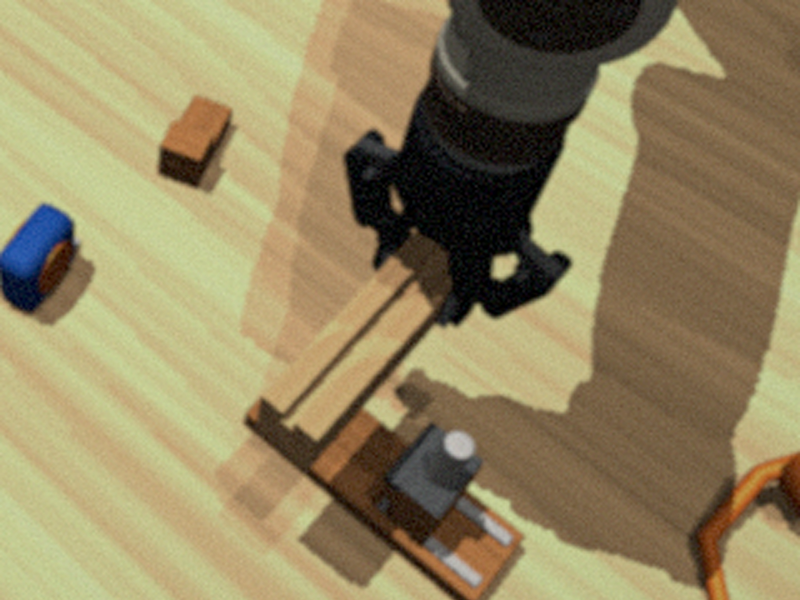

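The rail is held by its near end, looks level, and is out of the fixture. Its free end is near (290,430).

play_rows(
  deltas=[0,-0.4,-0.12,0,1,0,-0.7,-0.25,0,1,0,-0.84,-0.28,0,1,0,-0.84,-0.27,0,1,0,-0.84,-0.26,0,1,0,-0.84,-0.24,0,1,0,-0.84,-0.22,0,1,0,-0.84,-0.2,0,1,0,-0.6,-0.15,0,1,0,-0.3,-0.1,0,1,0,0,0,0,0],
)

```text
clock: 9.43
eef_pos: [0.3685, -0.1853, 0.1263]
tool_rot: [0.767, 0.642, -0.01, -0.008]
ft_force: [-0.2, -0.6, -2.0]
grip_width: 0.0374
```

```bash
python3 -c "
from h import *
plan(np.array([.379,-.212,.08]),80,0.0)"
```

```text
t 9.43 p [ 0.3685 -0.1853  0.1263] yaw 79.91 tilt 1.43 F [-0.2 -0.6 -2. ] w 0.0374 q [-0.46  0.17 -0.38  1.05 -0.01 -0.28] k 2
[0.0, -0.202, 0.134, 0.384, -0.04, 0.0, -0.202, 0.134, 0.384, -0.04]
```

play_rows(
  deltas=[0,-0.25,0.13,0.35,0,0,-0.15,0.1,0.5,0,0,0,0,0.35,0,0,0,0,0,0,0,0,0,0,0],
)

```text
clock: 10.05
eef_pos: [0.3769, -0.2087, 0.0507]
tool_rot: [0.765, 0.644, -0.01, -0.009]
ft_force: [-0.1, -0.1, -1.3]
grip_width: 0.0372
```

```bash
python3 -c "
from h import *
c=cam('top'); im=c['color']; cv2.imwrite('pics/st.png',np.clip(cv2.resize(im[130:350,400:600],(540,594),interpolation=cv2.INTER_CUBIC)*1.4,0,255).astype(np.uint8))
plan(np.array([.379,-.212,.051]),80,0.0)"
```

```text
t 10.1 p [ 0.3768 -0.2086  0.0508] yaw 80.19 tilt 1.54 F [-0.2  0.6 -2.2] w 0.0377 q [-0.5   0.3  -0.44  0.86 -0.01 -0.33] k 1
[0.0, -0.049, 0.046, -0.005, 0.19]
```

View pics/st.png

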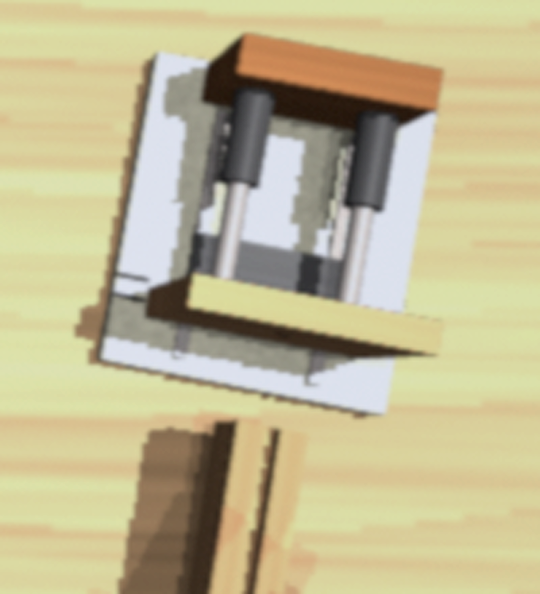

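The rail's free end is at about (235,422) to (307,430), in front of the panel. Its left edge runs down to (210,594).

Run:
```python
from h import *
c=cam("top"); S=lambda u,v:(400+u/2.7,130+v/2.7)
z=.0925
a=[ray(c,S(*p),z)[:2] for p in[(235,422),(307,430),(210,594)]]
d=a[0]-a[2]; mid=(a[0]+a[1])/2
print("end",mid,"w",np.linalg.norm(a[0]-a[1]),"yaw",np.degrees(np.arctan2(d[1],d[0])))
w=a[1]-a[0]; print("end-face yaw",np.degrees(np.arctan2(w[1],w[0]))+90)
p=np.array([ray(c,S(*q),.118)[:2] for q in[(188,307),(436,355),(194,273),(443,320)]]); g=p[1]-p[0]
print("panel",(p[0]+p[1])/2,np.linalg.norm(g),np.degrees(np.arctan2(g[1],g[0]))+90)
for yaw in(-9.5,-10.):
    u=np.array([np.cos(np.radians(yaw)),np.sin(np.radians(yaw))]); n=np.array([-u[1],u[0]]); D=mid-np.array([.5613,-.244]); print(yaw,"x",D@u,"y",D@n)
o=bot.get_obs();M=Rn.from_quat(o["tool_rot"]).as_matrix();print(M.round(3))
```

```text
end [ 0.51194938 -0.23074973] w 0.03804528554078174 yaw -8.38660291210548
end-face yaw -5.160246449675526
panel [ 0.56171747 -0.24353781] 0.128171909668061 -9.995236402293898
-9.5 x -0.05086073481741675 y 0.004923347088708133
-10.0 x -0.050901761959621324 y 0.004479321614879404
[[ 0.171  0.985 -0.026]
 [ 0.985 -0.171  0.002]
 [-0.003 -0.026 -1.   ]]
```

play_rows(
  deltas=[0,-0.06,0.2,-0.05,0,0,0,0.25,0,0,0,0,0.2,0,0,0,0,0,0,0],
)

```text
clock: 10.65
eef_pos: [0.4205, -0.2209, 0.0555]
tool_rot: [0.765, 0.644, -0.008, -0.006]
ft_force: [-0.8, -0.6, -2.4]
grip_width: 0.0374
```

```bash
python3 -c "
from h import *
c=cam('scene'); im=c['color']
cv2.imwrite('pics/sc2.png',np.clip(cv2.resize(im[110:290,140:380],(800,600),interpolation=cv2.INTER_CUBIC)*1.4,0,255).astype(np.uint8))
u=np.array([.985,-.174,0]);n=np.array([.174,.985,0])
E=np.array([.5613,-.244,0])-.012*u
P=[E+s*.019*n+[0,0,z] for s in(1,-1) for z in(.0475,.0925)]+[E-.1*u+.019*n+[0,0,.0925]]
print(((proj(c,P)-[140,110])*800/240).round(0))
plan(np.array([.4428,-.224,.051]),80,0.0)
print(Rn.from_quat(bot.get_obs()['tool_rot']).as_matrix()[2])"
```

```text
[[374. 271.]
 [365. 220.]
 [343. 236.]
 [333. 185.]
 [500. 154.]]
t 10.7 p [ 0.4197 -0.2206  0.0553] yaw 80.2 tilt 1.22 F [ 0.  -0.1 -2.4] w 0.0373 q [-0.48  0.36 -0.33  0.9  -0.01 -0.31] k 1
[0.0, 0.009, 0.39, 0.064, 0.2]
[-0.00427851 -0.02078641 -0.99977478]
```

View pics/sc2.png

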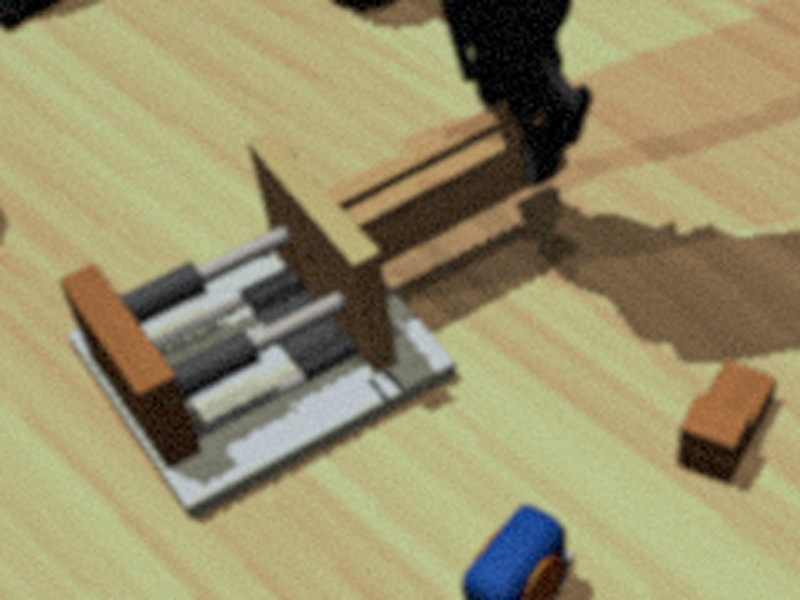

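play_rows(
  deltas=[0,0.02,0.07,0.02,0,0,0,0.07,0,0,0,0,0.07,0,0,0,0,0,0,0],
)

```text
clock: 11.2
eef_pos: [0.4307, -0.2208, 0.0531]
tool_rot: [0.765, 0.644, -0.009, -0.008]
ft_force: [-2.3, 0.4, -0.4]
grip_width: 0.0375
```

```bash
python3 -c "
from h import *
plan(np.array([.4428,-.224,.051]),80,0.0)"
```

```text
t 11.2 p [ 0.4307 -0.2208  0.0531] yaw 80.17 tilt 1.46 F [-2.3  0.4 -0.4] w 0.0375 q [-0.47  0.38 -0.3   0.91 -0.01 -0.3 ] k 1
[0.0, -0.018, 0.209, 0.029, 0.17]
```

play_rows(
  deltas=[0,0,0.06,0,0,0,0,0.06,0,0,0,0,0.06,0,0,0,0,0,0,0],
)

```text
clock: 11.7
eef_pos: [0.4375, -0.2218, 0.0525]
tool_rot: [0.766, 0.643, -0.012, -0.012]
ft_force: [-5.7, 1.4, 0.6]
grip_width: 0.0375
```

```bash
python3 -c "
from h import *
plan(np.array([.4428,-.224,.051]),80,0.0)"
```

```text
t 11.7 p [ 0.4375 -0.2218  0.0525] yaw 80.08 tilt 1.92 F [-5.7  1.4  0.6] w 0.0375 q [-0.46  0.4  -0.27  0.93 -0.01 -0.29] k 1
[0.0, -0.021, 0.095, 0.022, 0.08]
```

play_rows(
  deltas=[0,0,0.07,-0.01,0,0,0,0.07,-0.01,0,0,0,0.06,0,0,0,0,0.01,0,0],
)

```text
clock: 12.2
eef_pos: [0.4417, -0.2221, 0.0528]
tool_rot: [0.766, 0.642, -0.017, -0.018]
ft_force: [-8.7, 1.3, 4.0]
grip_width: 0.0372
```

```bash
python3 -c "
from h import *
plan(np.array([.4428,-.224,.051]),80,0.0)"
```

```text
t 12.2 p [ 0.4417 -0.2221  0.0528] yaw 79.95 tilt 2.87 F [-8.7  1.3  4. ] w 0.0372 q [-0.46  0.42 -0.25  0.96 -0.02 -0.28] k 1
[0.0, -0.028, 0.025, 0.028, -0.05]
```

play_rows(
  deltas=[0,0,0.06,-0.03,0,0,0,0,0,0],
)

```text
clock: 12.45
eef_pos: [0.4404, -0.2216, 0.0539]
tool_rot: [0.766, 0.642, -0.02, -0.022]
ft_force: [-7.9, 2.1, 3.4]
grip_width: 0.0372
```

```bash
python3 -c "
from h import *
c=cam('scene'); im=c['color']
a=cv2.resize(im[120:270,150:300],(400,400),interpolation=cv2.INTER_CUBIC)
d=cam('top'); b=cv2.resize(d['color'][150:310,410:570],(400,400),interpolation=cv2.INTER_CUBIC)
cv2.imwrite('pics/fin.png',np.clip(np.hstack([a,b])*1.4,0,255).astype(np.uint8))
plan(np.array([.4428,-.224,.051]),80,0.0)
print(Rn.from_quat(bot.get_obs()['tool_rot']).as_matrix().round(3))"
```

```text
t 12.55 p [ 0.4403 -0.2216  0.0539] yaw 79.88 tilt 3.43 F [-9.2  1.2  2.3] w 0.0373 q [-0.46  0.42 -0.24  0.97 -0.02 -0.28] k 1
[0.0, -0.032, 0.051, 0.046, -0.12]
[[ 0.176  0.983 -0.059]
 [ 0.984 -0.175  0.009]
 [-0.002 -0.06  -0.998]]
```

View pics/fin.png

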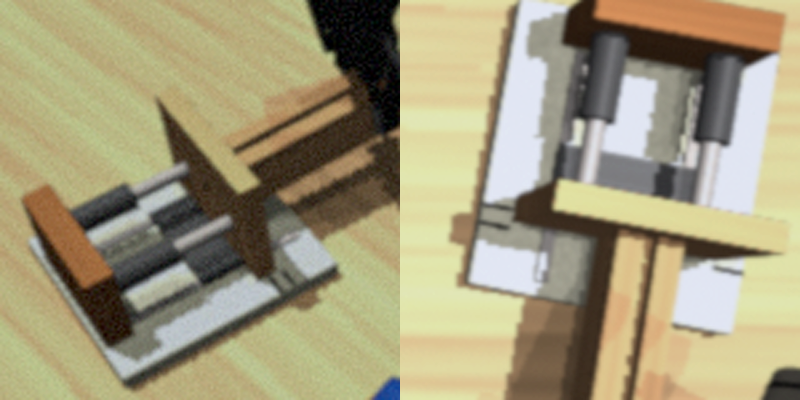

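In the scene crop the panel is pushed back, and the rail's top near edge runs from (255,165) to (365,112). In the top crop the rail meets the panel mid-width, and the panel's top front edge runs from (555,207) to (785,253).

```bash
python3 -c "
from h import *
c=cam('scene'); d=cam('top')
u=np.array([.985,-.174,0]);n=np.array([.174,.985,0]);O=np.array([.5613,-.244,0])
S=lambda x,y:(410+(x-400)/2.5,150+y/2.5)
p=np.array([ray(d,S(*q),.118) for q in[(555,207),(785,253)]]); m=p.mean(0)-O; print('panel x',m@u,'y',m@n)
l=[(ray(d,S(*q),.016)-O)@u for q in[(495,208),(495,224)]]; print('lines x',l)
a=[ray(d,S(*q),.093) for q in[(615,235),(683,243)]]; e=np.mean(a,0)-O; print('rail end x,y',e@u,e@n)
o=bot.get_obs(); g=o['eef_pos']+np.array([0,0,.019])
for pit in(0,.06,.1):
    ur=u*np.cos(pit)-np.array([0,0,np.sin(pit)]); zr=np.cross(ur,n)
    zr=zr*np.sign(zr[2])
    P=[g+ur*s+.019*n+zr*h for h in(.0225,-.0225) for s in(.015,.05,.1,.13)]
    print(pit,((proj(c,P)-[150,120])*400/150).round(0).tolist())
print(o['ft_force'],o['eef_pos'])
"
```

```text
panel x 0.01552510156229563 y -0.0003136523909493729
lines x [np.float64(0.021139960239303847), np.float64(0.011009485426150444)]
rail end x,y 0.011291966187647655 0.0019146046676191107
0 [[370.0, 96.0], [333.0, 115.0], [278.0, 142.0], [244.0, 158.0], [373.0, 137.0], [337.0, 155.0], [284.0, 182.0], [252.0, 199.0]]
0.06 [[368.0, 98.0], [331.0, 118.0], [277.0, 148.0], [244.0, 166.0], [374.0, 137.0], [339.0, 157.0], [287.0, 186.0], [255.0, 204.0]]
0.1 [[368.0, 99.0], [331.0, 120.0], [277.0, 152.0], [244.0, 171.0], [375.0, 137.0], [340.0, 158.0], [289.0, 189.0], [257.0, 208.0]]
[-9.66948812  1.19675828  3.48980443] [ 0.44033646 -0.22162841  0.05392322]
```

```bash
python3 -c "
from workcell import bot,ticket
o=bot.get_obs();print(o['clock'],o['eef_pos'],o['ft_force'],o['joint_vel'].round(4))
ticket.job_done()
o=bot.get_obs();print(o['clock'],o['eef_pos'],o['ft_force'],o['grip_width'])"
```

```text
12.65 [ 0.44033646 -0.22162841  0.05392322] [-9.66948812  1.19675828  3.48980443] [ 0.0002  0.0009 -0.0006  0.0007 -0.0001 -0.0001]
the job is handed in; nothing more can be done
the job is handed in; nothing more can be done
```

I slid the movable jaw back to about 38 mm and lifted the rail out by its near end. I then pressed its free end against the panel and handed the job in at about 12.6 s with the rail still gripped.

The last checks before hand-in:

| Check | Measured | Required |
|---|---|---|
| Panel pushed back | 15.5 mm (midway between the lines) | 9–23 mm |
| Push along the rail | about 9.7 N | 4.5–15.5 N |
| Rail off the panel's middle, sideways | about 2 mm | within 10 mm |
| Rail centre height | about 70 mm, worked out from the tool pose | 70 ± 10 mm |
| Squareness to the panel | within about 1° (tool yaw) | 0.12 rad (about 7°) |
| Rail tilt | about 0.06 rad, nose down | below 0.12 rad |

- **Tilt:** The rail was not perfectly level. The tilt grew from about 1.5° to 3.4° as I pushed, because each move started from the slightly deflected pose, and I could not correct it with the moves available. The scene picture agreed roughly with the tool reading.
- **Vertical force:** Friction against the panel also put an upward force on the rail's end. The wrist read about 3.5 N upward, which I estimate brings the total contact force to about 11 N.
- **Not checked:** I could not read the state after hand-in, so the final second itself is unchecked. I also took no final measurement of the other things on the bench, but the arm's path kept clear of them.

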